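# Nudge the carrier plate onto its locating pins

### The arm

A 6-joint arm with a two-finger parallel gripper is mounted at the origin on a cart in front of the work surface, level with it; the furniture and walls round the work are solid. World frame = base frame: x ahead of the robot, y to its left, z up, the work surface at z = 0. Lengths are in mm, angles in rad, forces in N, time in s.
With the tool pointing down it reaches from about 300 to 775 mm from the base axis. Payload 14.6 kg.
Tool frame: the origin (TCP) lies at the very end of the fingers, on their centre line; the grasp point (between the pads) lies 19 mm behind it (manip.grip_point_offset is the distance from the TCP to the grasp point, in mm); z points along the fingers, y is the line along which they close (so a half turn about z gives the same grasp; the last joint's range is limited). The gripper opens to 94 mm and grips with 3 to 60 N. Pads are 16 mm wide; open, the fingers measure 119 mm over their backs; the gripper's body (75 mm by 177 mm) begins 78 mm behind the grasp point.
Start: joints at [-1.281, 0.3, 1.521, -0, 1.321, -0.067], TCP at [192.095, -515.353, 205.446] pointing down, gripper open.
Joint ranges: [-3.03, 3.03], [-0.79, 2.21], [0.23, 2.52], [-1.04, 4.18], [0, 3.07], [-2.55, 2.55]. Speed limits (rad/s): [2.22, 2.22, 2.57, 3.14, 3.14, 3.14].

### API

Orientations are given as [roll, pitch, yaw] about the fixed x, y, z axes, in that order (R = Rz(yaw) Ry(pitch) Rx(roll)).
In Python, from cell import telemetry, eyes, manip gives the robot as it stands.
- The arm moves only by the tool play_rows, never from a script. Its arguments are lists of equal length, an entry for each row: "translation": the shift along the world's x, y, z in m, a list of three; "yaw": the turn about the world's z in rad. A call has 1 to 12 rows; each row is the pose to reach, as a shift and turn from the pose commanded when the call began; what a row does not reach only later rows make up. A row lasts 1/8 s, in which the tool goes at most 62.5 mm and 10.7 degrees, less where a joint would pass 70% of its speed; a pose out of reach is approached as far as the arm can. A call with a gripper value outside its range is refused whole. "hand" is the opening, from 0 (shut) to 1 (fully open), set as the call begins (left out, the last holds). The fingers move at their own pace and stop on an object; "force" is the grip in N (left out, the last holds). Time passes only in rows, so rows that repeat a pose let the fingers close. It gives the time, the measured TCP pose, the force, the opening and the grip force at its end, in the units of the state.
- telemetry.read_state(): the state, without advancing time (a new reading comes with each control period).
- eyes.camera(name): name is "side" or "top"; returns a dict with "pixels" (420x560x3 uint8, red, green, blue), "fx", "fy", "cx", "cy" (pixels), "cam_to_world" (4x4, takes a point from camera to world coordinates). Camera axes: x right, y up, looking along -z (the intrinsics and any distortion apply to the point x, -y, -z); pixel columns grow to the right and rows downward; lengths in mm; the calibration is good to about 2 mm. A picture is of the moment at which its call begins. There is no depth.
- manip.sign_off(): hands the job in; it is judged then, once.
The state is a dict: "clock": time; "joints": joint angles; "qd": joint speeds; "effort": joint torques, N m; "eef_pos": TCP position; "eef_rot": TCP orientation; "wrist_force": force on the tool from outside, world axes, zero at the start; "moment": the same for the moment, N m; "finger_gap": finger opening in mm; "finger_force": force on a finger pad.
Only numpy, scipy, OpenCV 4.12 (cv2) and the standard library are available. Lean on these libraries where they do the work, as an engineer would, in place of code of your own. Each camera call takes 0.05 s, during which the arm holds its last target. There are 200 camera calls.

### The job

The aluminium carrier plate was put down crooked and is propped up on the two locating pins of the blue base. Without gripping or lifting it, nudge the plate sideways by its edges with the fingers until both of its holes drop over the two pins and it lies flat on the base. Leave everything standing around the fixture where it is, and finish clear of the plate.

Things in the scene. Friction and masses are not known exactly. Their poses are not given: they have to be found in the camera images.
- locating_base: Blue slab fixed to the worktop, 210 (x) x 240 (y) x 12 mm, top 12 mm up. Origin: centre of its underside; x away from the robot, y left, z up. Two steel pins at x = +30, y = +55 and -55 mm, 9 mm thick, rise 10 mm above its top with bullet noses (full width to 5 mm, 2.4 mm wide at the tip).
- carrier_plate: Loose aluminium plate, 140 (x) x 180 (y) x 8 mm, 0.3 to 0.65 kg, two round dark pads on its near half. Origin: centre of its underside. Two 12 mm holes at x = +30, y = +55 and -55 mm. It starts 16 to 26 mm too near the robot, up to 19 mm aside, turned up to 0.12 rad; propped on the pin tips it slopes 5 deg down to its near edge. Seated: flat, its centre over the base's.
- pin_left (a point): Foot of the left pin (+y side), on its axis at the level of the base's top.
- pin_right (a point): Foot of the right pin (-y side), on its axis at the level of the base's top.
- hole_left (a point): Centre of the plate's left hole at the plate's underside; it belongs over pin_left.
- hole_right (a point): Centre of the plate's right hole at the plate's underside; it belongs over pin_right.
- cup_teal: Glass beaker with teal liquid, 68 mm wide, 76 mm tall, behind the work; bystander, leave alone. Origin at the centre of its underside.
- reagent_bottle: White bottle with blue cap, 57 mm wide, 103 mm tall, behind the work; bystander, leave alone. Origin at the centre of its underside.
- tube_green: Standing tube with green cap, 34 mm wide, 111 mm tall, behind the work; bystander, leave alone. Origin at the centre of its underside.
- petri_dish: Closed white petri dish, 61 mm wide, 16 mm tall, right of the work; bystander, leave alone. Origin at the centre of its underside.
- vial_blue: Small blue vial, 24 mm wide, 50 mm tall, right of the work; bystander, leave alone. Origin at the centre of its underside.
- timer: Flat white timer with coloured buttons, 60x62x16 mm, right of the work; bystander, leave alone. Origin at the centre of its underside.

How it is judged (in metres and radians):
At the end, for the whole second after the job is handed in: Each plate hole is within 3 mm (horizontally) of its pin's axis and its underside within 2.5 mm of the base's top, the plate lies level within 0.025 rad and at rest (horizontal distance between hole_left and pin_left below 0.003 m and horizontal distance between hole_right and pin_right below 0.003 m and z of each of hole_left, hole_right in the frame of locating_base below 0.0145 m and angle between carrier_plate's own z axis and vertical below 0.025 rad and linear speed of carrier_plate below 0.01 m/s); the robot touches nothing.
It fails at once if the carrier plate is lifted or tipped up (z of carrier_plate in the frame of locating_base above 0.032 m or angle between carrier_plate's own z axis and vertical above 0.25 rad).
It fails at once if a thing standing around the fixture is pushed away or knocked over (distance of any of cup_teal, reagent_bottle, tube_green, petri_dish, vial_blue, timer from where it was at the start of the episode above 0.02 m or angle between any of cup_teal, reagent_bottle, tube_green, petri_dish, vial_blue, timer's own z axis and vertical above 0.35 rad).
It also fails if it takes over 69 s, if anything falls off the work surface, if the arm or the gripper's body presses on something with over 40 N, if the wrist force passes 120 N, or if a joint passes its speed limit or range.

## Working session

There is one attempt and no reset: what is moved stays moved. The work goes in short steps, Python scripts to look and compute and a tool call to move; the robot and the scene stay as the last step left them, time stands still between calls to the robot, and variables do not carry over. Pictures are saved under pics/ and viewed, at most 10 in all, crops included, and the job is handed in when it is done.

Besides the shell and the picture viewer there is one more tool, called after "Call:" by a JSON object that holds its "api" and its "payload". play_rows: Moves the arm, as the interface text tells. Its arguments: {"type":"object","properties":{"translation":{"type":"array","items":{"type":"array","items":{"type":"number"}}},"yaw":{"type":"array","items":{"type":"number"}},"hand":{"type":"number"},"force":{"type":"number"}},"required":["translation","yaw"]}

```bash
mkdir -p pics; python3 - <<'E'
from cell import telemetry, eyes, manip
import cv2,numpy as np
for n in("top","side"):
    c=eyes.camera(n); cv2.imwrite(f"pics/{n}0.png",c["pixels"][:,:,::-1])
    print(n,{k:np.round(v,3).tolist() for k,v in c.items() if k!="pixels"})
print(telemetry.read_state())
E
```

```text
top {'fx': 454.175, 'fy': 454.175, 'cx': 284.997, 'cy': 217.821, 'cam_to_world': [[0.009, 0.988, -0.152, 415.933], [-1.0, 0.01, 0.006, -1.401], [0.008, 0.152, 0.988, 1131.116], [0.0, 0.0, 0.0, 1.0]]}
side {'fx': 397.174, 'fy': 397.174, 'cx': 282.741, 'cy': 209.675, 'cam_to_world': [[0.999, 0.003, -0.044, 536.712], [-0.039, 0.541, -0.84, -816.74], [0.022, 0.841, 0.541, 596.408], [0.0, 0.0, 0.0, 1.0]]}
{'clock': 0.1, 'joints': array([-1.28059173e+00,  3.00415425e-01,  1.52152387e+00,  1.36920458e-05,
        1.32069076e+00, -6.66260660e-02]), 'qd': array([ 0.00136809, -0.00116988, -0.00243857,  0.00205861, -0.0006568 ,
       -0.00055185]), 'effort': array([ 6.15229237e-04, -5.32650876e+01, -3.53290737e+01,  7.09675415e-02,
        2.35237082e-02, -4.72870818e-05]), 'eef_pos': array([ 192.03811997, -515.13337353,  204.94106638]), 'eef_rot': array([-3.14055843e+00, -8.23003271e-05,  3.56827221e-01]), 'wrist_force': array([ 0.50590359,  0.02009492, -0.18011315]), 'moment': array([ 0.01195802,  0.0116732 , -0.02548196]), 'finger_force': 0.0, 'finger_gap': 94.04116151540052}
```

View pics/top0.png

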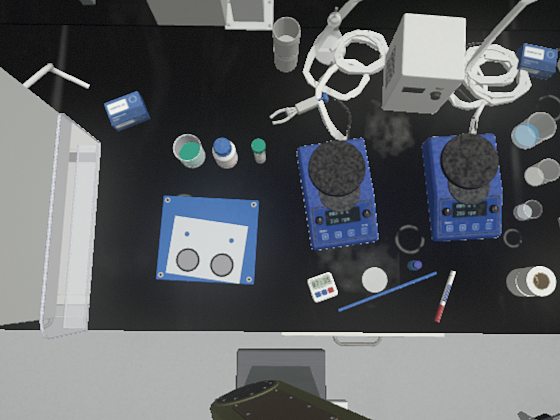

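View pics/side0.png

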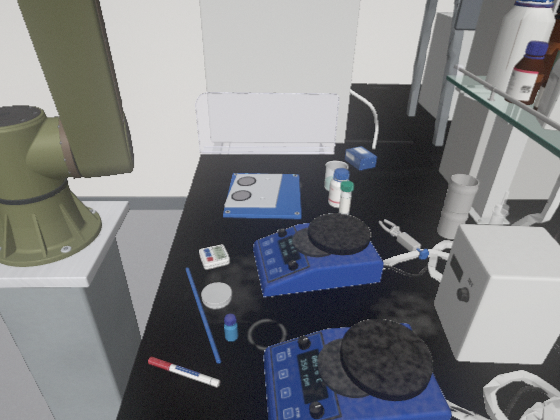

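The top view shows the base around (157-259, 196-284). The plate is inside it, about (167-250, 216-283), with holes near (187,233) and (232,240). The side view shows the plate's top left of centre. Next I'll measure the base and plate.

```bash
cat >h.py <<'E'
from cell import telemetry, eyes, manip
import cv2,numpy as np
from scipy.ndimage import center_of_mass
def ray(c,uv,n,d):
    "cast pixels onto plane n.p=d"
    uv=np.atleast_2d(uv); T=np.array(c["cam_to_world"])
    v=np.c_[(uv[:,0]-c["cx"])/c["fx"],-(uv[:,1]-c["cy"])/c["fy"],-np.ones(len(uv))]@T[:3,:3].T
    o=T[:3,3]; return o+v*((d-o@n)/(v@n))[:,None]
Z=np.array([0,0,1.])
def rect(m):
    "sub-pixel quad of the mask: lines fitted to the contour's sides"
    cn=max(cv2.findContours(m,cv2.RETR_EXTERNAL,cv2.CHAIN_APPROX_NONE)[0],key=cv2.contourArea)
    h=cv2.convexHull(cn); p=cn[:,0].astype(float)
    b=cv2.boxPoints(cv2.minAreaRect(h)); L=[]
    for i in range(4):
        a,e=b[i],b[(i+1)%4]; t=(e-a)/np.linalg.norm(e-a); nn=np.array([-t[1],t[0]])
        s=(p-a)@t; k=(abs((p-a)@nn)<3)&(s>8)&(s<np.linalg.norm(e-a)-8)
        l=cv2.fitLine(p[k].astype(np.float32),cv2.DIST_HUBER,0,.01,.01).ravel(); L.append(l)
    out=[]
    for i in range(4):
        l,m2=L[i-1],L[i]; A=np.c_[l[:2],-m2[:2]]; s=np.linalg.solve(A,m2[2:]-l[2:]); out.append(l[2:]+s[0]*l[:2])
    return np.array(out)
def pose(P):
    "centre and yaw (long side is y)"
    c=P.mean(0); best=None
    e=[P[(i+1)%4]-P[i] for i in range(4)]
    i=int(np.argmax([np.linalg.norm(x[:2]) for x in e])); v=(e[i]-e[(i+2)%4])
    if v[1]<0:v=-v
    return c,np.arctan2(-v[0],v[1]),[np.linalg.norm(x).round(1) for x in e]
def masks(c,roi):
    x0,x1,y0,y1=roi; im=np.zeros_like(c["pixels"]); im[y0:y1,x0:x1]=c["pixels"][y0:y1,x0:x1]
    hsv=cv2.cvtColor(im,cv2.COLOR_RGB2HSV)
    blue=cv2.inRange(hsv,(95,110,60),(130,255,255)); white=cv2.inRange(hsv,(0,0,120),(179,60,255))
    return blue,white
def look(flat=False,tag=None):
    c=eyes.camera("top"); roi=(150,265,190,290); blue,white=masks(c,roi)
    if tag: 
        cv2.imwrite(f"pics/{tag}.png",cv2.resize(c["pixels"][185:295,145:270,::-1],None,fx=5,fy=5,interpolation=cv2.INTER_CUBIC))
    al=cv2.morphologyEx(blue|white,cv2.MORPH_CLOSE,np.ones((5,5)))
    qb=rect(al); cb,yb,eb=pose(ray(c,qb,Z,12))
    w=cv2.morphologyEx(white,cv2.MORPH_OPEN,np.ones((5,5)))
    qw=rect(w)
    sl=0 if flat else np.tan(np.radians(5)); f=np.array([np.cos(yb),np.sin(yb)])
    n=Z.copy(); n[:2]=-sl*f
    near=ray(c,qw,Z,20)[:,:2]@f; z0=20 if flat else 20
    s0=np.sort(near)[:2].mean(); d=z0-sl*s0
    Pw=ray(c,qw,n,d); cp,yp,ep=pose(Pw)
    # holes: blue blobs inside plate
    hm=np.zeros_like(blue); cv2.fillPoly(hm,[np.int32(qw.mean(0)+(qw-qw.mean(0))*.85)],255)
    sat=cv2.cvtColor(c["pixels"],cv2.COLOR_RGB2HSV)[:,:,1]
    k,lab,st,ce=cv2.connectedComponentsWithStats(cv2.inRange(sat,70,255)&hm)
    hs=[]
    for i in range(1,k):
        if st[i,4]<5 or st[i,4]>80: continue
        g=cv2.dilate((lab==i).astype(np.uint8),np.ones((5,5)))
        u=np.array(center_of_mass(np.clip(sat.astype(float)-30,0,None)*g))[::-1]; hs.append((u.round(1),st[i,4],ray(c,u,n,d)[0].round(1)))
    R=np.array([[np.cos(yb),-np.sin(yb)],[np.sin(yb),np.cos(yb)]])
    print("base",cb.round(1),round(yb,4),eb); print("plate",cp.round(1),round(yp,4),ep,qw.round(1).tolist())
    print("plate in base",((cp-cb)[:2]@R).round(1),round(yp-yb,4))
    for s in(1,-1): print("pin",(cb[:2]+R@[30,55*s]).round(1))
    for h in hs: print("hole",h, "in base",((h[2]-cb)[:2]@R).round(1))
E
python3 -c "
from h import *
look(tag='a')"
```

```text
base [533.4 181.9  12. ] -0.0422 [np.float64(207.6), np.float64(239.0), np.float64(208.4), np.float64(238.4)]
plate [507.4 181.6  26. ] -0.14 [np.float64(138.2), np.float64(179.3), np.float64(139.3), np.float64(179.3)] [[165.5, 271.70001220703125], [174.89999389648438, 215.5], [247.39999389648438, 226.1999969482422], [238.60000610351562, 283.1000061035156]]
plate in base [-26.   -1.4] -0.0978
pin [565.7 235.6]
pin [561.  125.7]
hole (array([186.6, 233.6]), np.int32(12), array([544.4, 231.2,  29.1])) in base [ 8.9 49.7]
hole (array([230.9, 240.2]), np.int32(11), array([529.4, 122.8,  28.2])) in base [ -1.5 -59.3]
```

View pics/a.png

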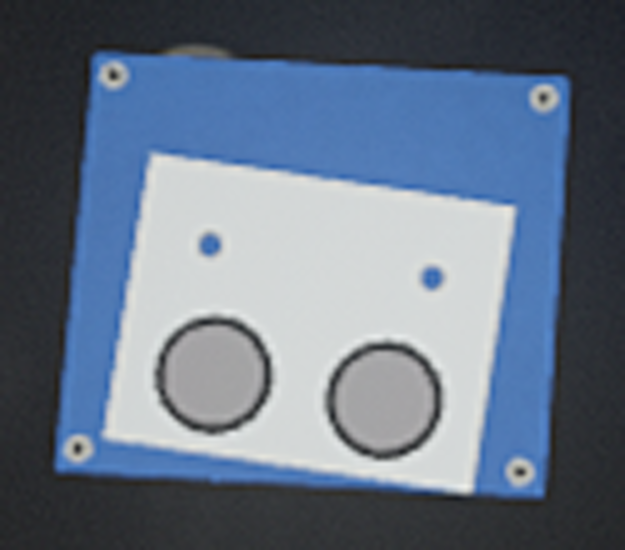

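The plate is 26 mm too near the robot and turned -0.098 rad relative to the base. I'll square it up by pushing its near edge with both open fingertips, keeping the tool aligned with the base.

Call:
{"api": "play_rows", "payload": {"translation": [[0.017, 0.058, 0], [0.034, 0.117, 0], [0.05, 0.176, 0], [0.067, 0.234, 0], [0.084, 0.293, 0], [0.1, 0.351, 0], [0.117, 0.41, 0], [0.134, 0.469, 0], [0.151, 0.527, 0], [0.168, 0.586, 0], [0.184, 0.645, 0], [0.201, 0.703, 0]], "yaw": [-0.033, -0.066, -0.1, -0.133, -0.166, -0.2, -0.233, -0.266, -0.299, -0.333, -0.366, -0.399], "hand": 1}}

```text
clock: 1.65
eef_pos: [393.1, 189.9, 205.5]
eef_rot: [-3.142, -0.0, -0.043]
wrist_force: [1.3, -2.3, 1.3]
finger_gap: 94.1
finger_force: 0.0
```

Call:
{"api": "play_rows", "payload": {"translation": [[0, 0, -0.03], [0, 0, -0.07], [0, 0, -0.11], [0, 0, -0.15], [0, 0, -0.175], [0, 0, -0.185], [0, 0, -0.19], [0, 0, -0.19]], "yaw": [0, 0, 0, 0, 0, 0, 0, 0]}}

```text
clock: 2.65
eef_pos: [393.4, 187.8, 15.9]
eef_rot: [-3.141, -0.001, -0.042]
wrist_force: [-0.3, -0.2, 0.9]
finger_gap: 94.1
finger_force: 0.0
```

Call:
{"api": "play_rows", "payload": {"translation": [[0.01, 0, 0], [0.018, -0.001, 0], [0.022, -0.001, 0], [0.025, -0.001, 0], [0.028, -0.001, 0], [0.031, -0.001, 0], [0.034, -0.001, 0], [0.037, -0.002, 0], [0.04, -0.002, 0], [0.043, -0.002, 0], [0.045, -0.002, 0], [0.045, -0.002, 0]], "yaw": [0, 0, 0, 0, 0, 0, 0, 0, 0, 0, 0, 0]}}

```text
clock: 4.15
eef_pos: [438.4, 185.7, 15.5]
eef_rot: [-3.141, -0.001, -0.042]
wrist_force: [-0.8, -0.7, -0.1]
finger_gap: 93.8
finger_force: 0.4
```

```bash
python3 -c "
from h import *
look(tag='b')"
```

```text
base [539.6 181.5  12. ] -0.109 [np.float64(178.9), np.float64(239.2), np.float64(212.0), np.float64(239.7)]
plate [527.7 185.5  25.3] 0.0606 [np.float64(146.4), np.float64(179.5), np.float64(98.3), np.float64(186.7)] [[165.1999969482422, 272.70001220703125], [171.10000610351562, 212.8000030517578], [244.10000610351562, 218.6999969482422], [240.8000030517578, 258.8999938964844]]
plate in base [-12.2   2.7] 0.1696
pin [575.4 233. ]
pin [563.4 123.6]
hole (array([184.2, 229.9]), np.int32(12), array([553.5, 237.8,  27.1])) in base [ 7.7 57.4]
hole (array([228.8, 233.7]), np.int32(13), array([545.3, 128.4,  27.4])) in base [ 11.5 -52.2]
```

View pics/b.png

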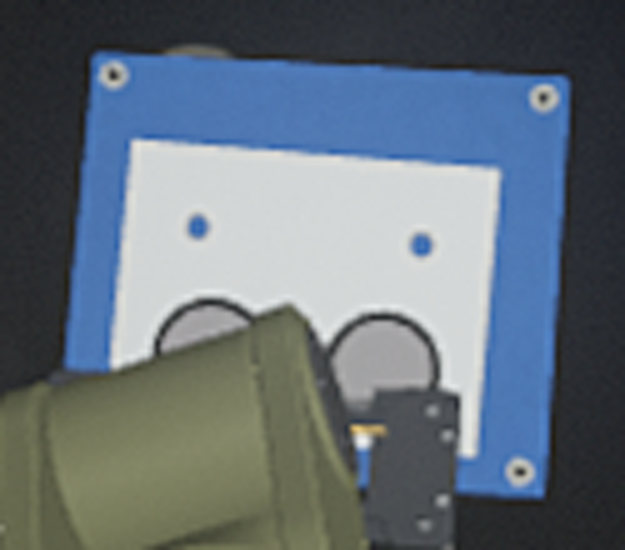

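The arm hides the plate's lower left. From the holes, about 14 mm forward and 2 mm to the right remain, and a little yaw. I'll push 6 mm more to finish squaring, then back off and measure.

Call:
{"api": "play_rows", "payload": {"translation": [[0.002, 0, 0], [0.004, 0, 0], [0.006, 0, 0], [0.006, 0, 0], [0, 0, 0], [-0.02, 0.001, 0], [-0.04, 0.002, 0.04], [-0.06, 0.002, 0.09], [-0.06, 0.002, 0.14], [-0.06, -0.05, 0.18], [-0.06, -0.11, 0.18], [-0.06, -0.17, 0.18]], "yaw": [0, 0, 0, 0, 0, 0, 0, 0, 0, 0, 0, 0], "hand": 1}}

```text
clock: 5.7
eef_pos: [377.9, 14.1, 196.2]
eef_rot: [3.142, -0.003, -0.041]
wrist_force: [1.5, -0.3, -0.1]
finger_gap: 93.9
finger_force: 0.0
```

Call:
{"api": "play_rows", "payload": {"translation": [[0, -0.05, 0], [0, -0.11, 0], [0, -0.16, 0], [0, -0.16, 0]], "yaw": [0, 0, 0, 0], "hand": 0}}

```text
clock: 6.2
eef_pos: [377.7, -146.6, 195.4]
eef_rot: [3.141, -0.0, -0.046]
wrist_force: [0.6, 0.7, -0.3]
finger_gap: 57.6
finger_force: 0.0
```

```bash
python3 -c "
from h import *
look(tag='c')"
```

```text
base [533.3 182.   12. ] -0.0418 [np.float64(207.7), np.float64(238.9), np.float64(208.3), np.float64(238.4)]
plate [523.8 187.7  26.1] -0.0373 [np.float64(138.9), np.float64(179.4), np.float64(138.9), np.float64(180.0)] [[165.3000030517578, 269.1000061035156], [169.6999969482422, 212.1999969482422], [242.89999389648438, 215.60000610351562], [239.39999389648438, 272.6000061035156]]
plate in base [-9.8  5.3] 0.0045
pin [565.6 235.7]
pin [561.  125.8]
hole (array([183. , 228.8]), np.int32(10), array([556. , 240.5,  28.7])) in base [20.2 59.4]
hole (array([227.7, 231.3]), np.int32(13), array([551.1, 131.1,  28.6])) in base [ 19.9 -50.1]
```

The plate is now square to the base (0.0045 rad), but 5.2 mm too far left and about 9 mm too near. Next I'll nudge its left edge with closed fingers.

Call:
{"api": "play_rows", "payload": {"translation": [[0.02, 0.05, 0], [0.04, 0.1, 0], [0.06, 0.15, 0], [0.075, 0.2, 0], [0.09, 0.25, 0], [0.105, 0.3, 0], [0.12, 0.35, 0], [0.135, 0.4, 0], [0.148, 0.44, 0], [0.151, 0.457, 0], [0.151, 0.457, 0], [0.151, 0.457, 0]], "yaw": [0, 0, 0, 0, 0, 0, 0, 0, 0, 0, 0, 0], "hand": 0}}

```text
clock: 7.75
eef_pos: [528.7, 311.9, 195.6]
eef_rot: [3.141, -0.0, -0.043]
wrist_force: [-0.3, 0.2, -0.2]
finger_gap: 0.6
finger_force: 0.0
```

Call:
{"api": "play_rows", "payload": {"translation": [[0, 0, -0.04], [0, 0, -0.09], [0, 0, -0.14], [0, 0, -0.17], [0, 0, -0.179], [0, 0, -0.179], [0, -0.009, -0.179], [0, -0.018, -0.179], [0, -0.018, -0.179]], "yaw": [0, 0, 0, 0, 0, 0, 0, 0, 0]}}

```text
clock: 8.88
eef_pos: [529.4, 293.9, 17.1]
eef_rot: [-3.141, -0.001, -0.043]
wrist_force: [0.2, -0.3, 0.5]
finger_gap: 0.1
finger_force: 0.0
```

```bash
python3 -c "
from h import *
look(tag='d')"
```

```text
base [533.2 177.6  12. ] -0.0423 [np.float64(209.2), np.float64(244.3), np.float64(208.5), np.float64(215.5)]
plate [523.8 186.1  26.1] -0.0375 [np.float64(139.1), np.float64(180.5), np.float64(138.8), np.float64(172.7)] [[168.39999389648438, 269.29998779296875], [169.10000610351562, 212.1999969482422], [242.8000030517578, 215.60000610351562], [239.5, 272.6000061035156]]
plate in base [-9.8  8.2] 0.0048
pin [565.5 231.2]
pin [560.8 121.3]
hole (array([227.7, 231.3]), np.int32(13), array([551.1, 131.1,  28.6])) in base [ 19.9 -45.7]
```

View pics/d.png

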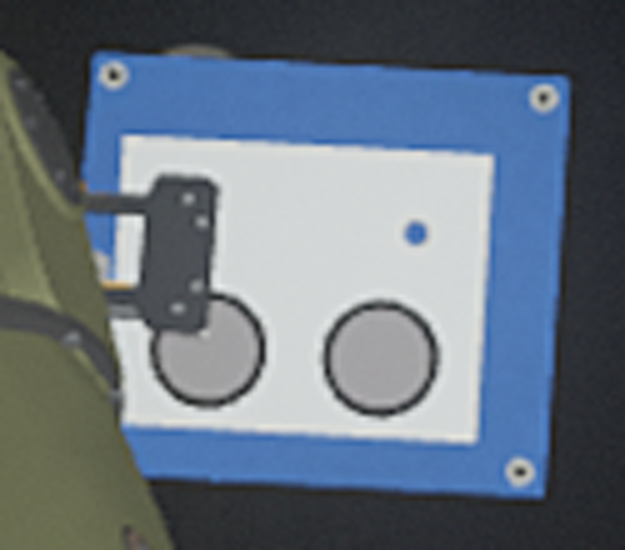

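The plate hasn't moved yet: the right hole is still at the same pixel and the finger is just short of the edge. Pushing on.

Call:
{"api": "play_rows", "payload": {"translation": [[0, -0.002, 0], [0, -0.004, 0], [0, -0.005, 0], [0, -0.006, 0], [0, -0.007, 0], [0, -0.008, 0], [0, -0.008, 0]], "yaw": [0, 0, 0, 0, 0, 0, 0]}}

```text
clock: 9.8
eef_pos: [529.1, 286.5, 16.4]
eef_rot: [3.141, 0.0, -0.042]
wrist_force: [-0.4, 2.0, -0.8]
finger_gap: 0.4
finger_force: 0.9
```

```bash
python3 -c "
from h import *
look()"
```

```text
base [533.1 175.9  12. ] -0.0419 [np.float64(210.3), np.float64(244.6), np.float64(208.4), np.float64(208.4)]
plate [522.1 169.   26.1] -0.0546 [np.float64(161.1), np.float64(192.0), np.float64(139.5), np.float64(110.4)] [[195.8000030517578, 270.6000061035156], [166.39999389648438, 211.8000030517578], [244.6999969482422, 216.5], [241.10000610351562, 273.79998779296875]]
plate in base [-10.7  -7.3] -0.0127
pin [565.4 229.6]
pin [560.8 119.7]
hole (array([229.7, 231.7]), np.int32(13), array([550.2, 126.4,  28.7])) in base [ 19.1 -48.7]
```

The lateral error is now under 1 mm. I'll move back to the near edge with the fingers open for the final push.

Call:
{"api": "play_rows", "payload": {"translation": [[0, 0.008, 0], [0, 0.015, 0.01], [0, 0.015, 0.06], [-0.02, 0.0, 0.1], [-0.06, -0.03, 0.1], [-0.1, -0.06, 0.1], [-0.117, -0.09, 0.1], [-0.117, -0.1, 0.1], [-0.117, -0.1, 0.1]], "yaw": [0, 0, 0, 0, 0, 0, 0, 0, 0]}}

```text
clock: 10.98
eef_pos: [413.0, 186.8, 117.1]
eef_rot: [-3.141, -0.001, -0.043]
wrist_force: [0.2, 0.3, -0.5]
finger_gap: 0.5
finger_force: 0.0
```

Call:
{"api": "play_rows", "payload": {"translation": [[0, 0, 0], [0, 0, 0], [0, 0, 0], [0, 0, 0], [0, 0, 0], [0, 0, -0.05], [0, 0, -0.09], [0, 0, -0.1], [0, 0, -0.101], [0, 0, -0.101]], "yaw": [0, 0, 0, 0, 0, 0, 0, 0, 0, 0], "hand": 1}}

```text
clock: 12.22
eef_pos: [412.9, 186.9, 16.8]
eef_rot: [-3.141, -0.002, -0.042]
wrist_force: [0.6, 0.9, 0.1]
finger_gap: 93.1
finger_force: 0.0
```

Call:
{"api": "play_rows", "payload": {"translation": [[0.007, 0, 0], [0.014, -0.001, 0], [0.021, -0.001, 0], [0.026, -0.001, 0], [0.03, -0.001, 0], [0.032, -0.001, 0], [0.034, -0.001, 0], [0.036, -0.002, 0], [0.037, -0.002, 0], [0.037, -0.002, 0]], "yaw": [0, 0, 0, 0, 0, 0, 0, 0, 0, 0]}}

```text
clock: 13.48
eef_pos: [449.5, 184.7, 15.6]
eef_rot: [-3.141, -0.001, -0.042]
wrist_force: [0.6, 0.3, 0.3]
finger_gap: 94.1
finger_force: 0.0
```

```bash
python3 -c "
from h import *
look(tag='e')"
```

```text
Traceback (most recent call last):
  File "h.py", line 42, in look
    qw=rect(w)
  File "h.py", line 18, in rect
    l=cv2.fitLine(p[k].astype(np.float32),cv2.DIST_HUBER,0,.01,.01).ravel(); L.append(l)
      ~~~~~~~~~~~^^^^^^^^^^^^^^^^^^^^^^^^^^^^^^^^^^^^^^^^^^^^^^^^^^
cv2.error: OpenCV(4.12.0) /io/opencv/modules/imgproc/src/linefit.cpp:50: error: (-215:Assertion failed) count > 0 in function 'fitLine2D_wods'
```

View pics/e.png

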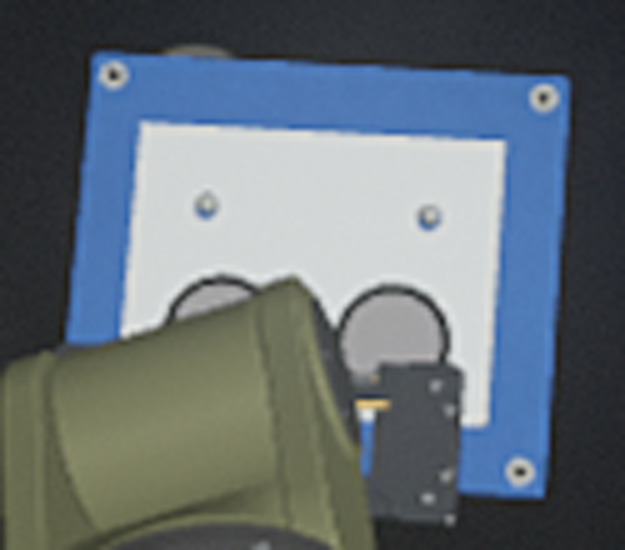

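Both steel pins now show in the holes, at crop positions (206,205) and (428,216). I'll back away and check that the plate is flat.

Call:
{"api": "play_rows", "payload": {"translation": [[-0.02, 0.001, 0], [-0.04, 0.002, 0.04], [-0.06, 0.002, 0.09], [-0.06, 0.002, 0.14], [-0.06, -0.05, 0.18], [-0.06, -0.11, 0.18], [-0.06, -0.17, 0.18], [-0.06, -0.22, 0.18], [-0.06, -0.28, 0.18], [-0.06, -0.33, 0.18], [-0.06, -0.33, 0.18], [-0.06, -0.33, 0.18]], "yaw": [0, 0, 0, 0, 0, 0, 0, 0, 0, 0, 0, 0]}}

```text
clock: 15.02
eef_pos: [389.1, -145.0, 195.4]
eef_rot: [-3.141, -0.0, -0.043]
wrist_force: [-0.4, 0.1, -0.4]
finger_gap: 94.3
finger_force: 0.0
```

```bash
python3 -c "
from h import *
look(True,tag='f')
c=eyes.camera('side');cv2.imwrite('pics/g.png',cv2.resize(c['pixels'][165:225,215:315,::-1],None,fx=7,fy=7,interpolation=cv2.INTER_CUBIC))
print(telemetry.read_state()['clock'])"
```

```text
base [533.3 182.   12. ] -0.0406 [np.float64(208.1), np.float64(238.8), np.float64(208.1), np.float64(238.6)]
plate [532.1 182.6  20. ] -0.0468 [np.float64(138.3), np.float64(180.9), np.float64(139.3), np.float64(178.4)] [[167.89999389648438, 265.3999938964844], [172.8000030517578, 209.39999389648438], [245.6999969482422, 213.3000030517578], [241.1999969482422, 269.70001220703125]]
plate in base [-1.2  0.6] -0.0062
pin [565.5 235.7]
pin [561.  125.8]
15.125
```

View pics/f.png

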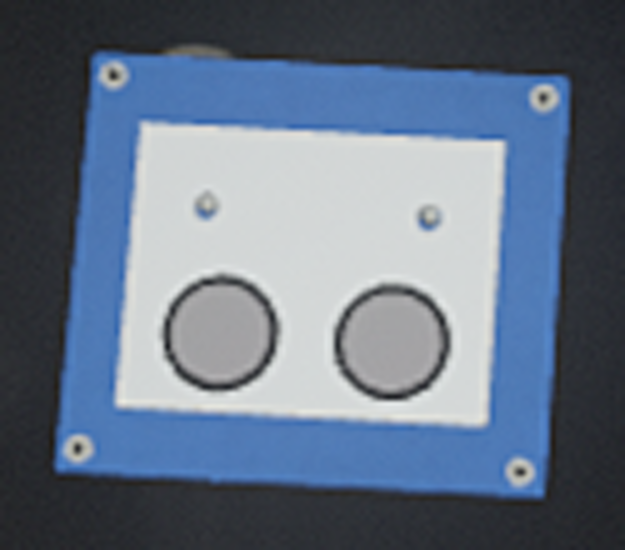

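View pics/g.png

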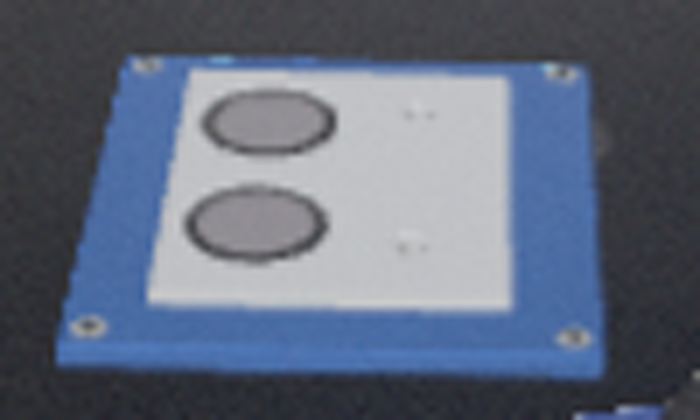

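Both views show the plate centred with the pins in the holes. As a last check I'll triangulate the plate's corner heights from the two views.

```bash
python3 - <<'E'
from h import *
def rays(c,q):
    T=np.array(c["cam_to_world"]); P=ray(c,q,Z,0); o=T[:3,3]; d=P-o; return o,d/np.linalg.norm(d,axis=1)[:,None]
t,s=eyes.camera("top"),eyes.camera("side"); out={}
def quads(c,roi):
    b,w=masks(c,roi); w=cv2.morphologyEx(w,cv2.MORPH_OPEN,np.ones((5,5)))
    return rect(w)
qt,qs=quads(t,(150,265,190,290)),quads(s,(232,292,172,212))
Pt,Ps=ray(t,qt,Z,20),ray(s,qs,Z,20); print(qs.round(1).tolist())
o1,d1=rays(t,qt)
for i,p in enumerate(Pt):
    j=np.argmin(np.linalg.norm(Ps-p,axis=1)); o2,d2=rays(s,qs[j:j+1])
    k=np.linalg.lstsq(np.c_[d1[i],-d2[0]],o2-o1,rcond=None)[0]
    print(p.round(1),Ps[j].round(1),"tri",((o1+k[0]*d1[i]+o2+k[1]*d2[0])/2).round(1))
E
```

```text
[[240.60000610351562, 174.6999969482422], [287.0, 176.3000030517578], [287.0, 208.0], [237.10000610351562, 208.0]]
[466.7 275.2  20. ] [461.2 279.4  20. ] tri [464.  274.1  23.1]
[605.4 269.5  20. ] [604.3 269.2  20. ] tri [604.9 269.5  19.9]
[597.4  89.1  20. ] [595.7  87.1  20. ] tri [596.7  89.2  18.8]
[459.1  96.8  20. ] [461.3  87.6  20. ] tri [459.9  97.4  13.7]
```

The far corners come out at z ≈ 19 to 20 mm, which means the plate's underside is on the base. The pins sit inside the holes, so I'm handing it in.

```bash
python3 -c "
from cell import manip
print(manip.sign_off())"
```

```text
the job is handed in; nothing more can be done
None
```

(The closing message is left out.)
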